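# Line up a tin at the coding station

### The job

Slide the closed gold tin that stands on the metal plate, without lifting it, until its long side is pressed gently but firmly flush against the sprung green guide bar, then push it along the bar until its leading end meets the red scribed line, without running past it. There is no stop at the line; finish with another such press of the tin against the bar, so that it is left flush on the bar with its end on the line. The tin dents easily, so push lightly, and disturb nothing else on the table.

Things in the scene. Friction and masses are not known exactly. Their poses are not given: they have to be found in the camera images.
- tin: The closed gold tin, a flat box 60 mm (its x) by 110 mm (its y) by 24 mm high (z up), upright corners rounded to 16 mm radius, with a ring-pull lid. Filled, 0.11 to 0.22 kg, free to slide on the plate. Origin: centre of its underside. Its +y end is the leading end. It starts up to 0.25 rad askew to the guide bar, clear of it. Its wall dents at more than 15 N from the fingers.
- tin_front (a point): Middle of the tin's leading (+y) end face, at the underside of the tin, 55 mm from the tin's origin; axes as the tin.
- station: The fixed aluminium base plate, 210 mm (x) by 440 mm (y), 6 mm thick, lying on the table, level. Origin: centre of its underside; the tin slides on its top, 6 mm up. Its +x points from the robot's side towards the guide, its +y is the way the tin is to be pushed along the bar.
- mark: The red scribed line on the plate: 2 mm wide, 180 mm long along its x axis; origin: middle of the line, on the plate's top; axes parallel to the plate's. Its y points past the line, so the tin comes from -y. It carries the blue print head (70 mm long foot, 58 mm high) that starts 45 mm past the line; the head is no stop for the tin.
- guide: Two fixed grey blocks, 30 mm high (knobs to 38), holding the green guide bar. Origin: plate's top, plane of their robot-side faces; axes as the plate's. Bar along y, -200 to +90 mm, top 18 mm up. Its setting is not measured, feel or see it: its tin-side face lies 10 to 32 mm to -x of the origin, parallel to y. On rubber bushes it gives 0.4 mm per N, then bottoms hard at 6 mm; 4 to 10 N seats the tin.
- tin_silver: Bystander, not to be disturbed: plain silver closed tin, 60 x 110 x 24 (mm).
- oil_bottle: Bystander, not to be disturbed: amber oil bottle, 64 across, 190 tall (mm).
- jar: Bystander, not to be disturbed: glass jar, 68 across, 90 tall (mm).
- bowl: Bystander, not to be disturbed: steel bowl, 120 across, 50 high (mm).
- spatula: Bystander, not to be disturbed: spatula lying on the table.
- weight: Bystander, not to be disturbed: small brass weight, 32 across, 42 tall, standing on the plate beyond the red line, at the robot's side (mm).
- lid_stack: Bystander, not to be disturbed: stack of tin lids, 58 x 104 x 18 (mm).
Mind the look-alikes: they are no part of the job. What is shaped like the tin but turquoise is not meant.

How it is judged (in metres and radians):
On the way, in this order (a step that is already met when the one before it is completed fails the run):
1. the tin's long side is pressed flush against the guide bar (contact force between tin and guide above 3 N and angle between the y axis of tin and the y axis of guide, either way round below 0.04 rad), for 0.2 s.
2. with its leading end on the red line, the tin is pressed flush against the bar (all of step 1 and y of tin_front in the frame of mark between -0.002 and 0.002 m), for 0.2 s.
At the end, for the whole second after the job is handed in: The tin lies still and released, flat on the plate at the guide bar: parallel to the bar within 0.04 rad, its leading end within 2 mm of the middle of the red line, having been pressed flush against the bar there (over 3 N for 0.2 s) (y of tin_front in the frame of mark between -0.002 and 0.002 m and angle between the y axis of tin and the y axis of guide, either way round below 0.04 rad and linear speed of tin below 0.01 m/s and x of tin in the frame of guide above -0.066 m and z of tin in the frame of station below 0.009 m and contact force between tin and the arm below 0.1 N); the robot touches nothing.
It fails at once if the tin is pushed or squeezed by the robot with more than 15 N (contact force between tin and the fingers above 15 N or contact force between tin and the arm above 15 N).
It fails at once if the tin's leading end runs more than 4 mm past the line (y of tin_front in the frame of mark above 0.004 m).
It fails at once if the tin is lifted off the plate or tipped (z of tin in the frame of station above 0.014 m or angle between tin's own z axis and vertical above 0.15 rad).
It fails at once if a bystander is moved more than 20 mm (distance of any of tin_silver, oil_bottle, jar, bowl, spatula, weight, lid_stack from where it was at the start of the episode above 0.02 m).
It also fails if it takes over 72 s, if anything falls off the work surface, if the arm or the gripper's body presses on something with over 40 N, if the wrist force passes 120 N, or if a joint passes its speed limit or range.

### The arm

A 6-joint arm with a two-finger parallel gripper is mounted at the origin on the work surface. World frame = base frame: x ahead of the robot, y to its left, z up, the work surface at z = 0. Lengths are in mm, angles in degrees, forces in N, time in s.
With the tool pointing down it reaches from about 350 to 850 mm from the base axis. Payload 8.1 kg.
Tool frame: the origin (TCP) lies on the centre line of the jaws, within the pads' length; the fingertips stand 19 mm ahead of it and the grasp point (between the pads) is the TCP; z points along the fingers, y is the line along which they close (so a half turn about z gives the same grasp; the last joint's range is limited). The gripper opens to 85 mm and grips with 20 to 120 N. Pads are 22 mm wide; open, the fingers measure 114 mm over their backs; the gripper's body (76 mm by 85 mm) begins 54 mm behind the grasp point. The pads swing forward as they close: fully open they stand 13 mm farther back than shut.
Start: joints at [-72.903, 7.471, 85.268, -0, 87.261, -4.893], TCP at [224.688, -556.346, 250.292] pointing down, gripper open.
Joint ranges: [-169.43, 169.43], [-51.17, 129.36], [1.28, 143.12], [-76.62, 256.62], [0, 156.53], [-152.29, 152.29]. Speed limits (degrees/s): [136.94, 136.94, 159.86, 180, 180, 180].

### API

Orientations are given as [roll, pitch, yaw] about the fixed x, y, z axes, in that order (R = Rz(yaw) Ry(pitch) Rx(roll)).
In Python, from bench import r gives the robot as it stands. The module is installed in compiled form; this text tells all that it offers.
- The arm moves only by the tool servo_tool, never from a script. Its arguments are lists of equal length, an entry for each row: "fingers": the finger opening in m, from 0 to 0.0854; "linear": the shift along the tool's x, y, z in m, a list of three; "rotation": the turn, a rotation vector about the tool's x, y, z in degrees, a list of three. A call has 1 to 10 rows; each row is the pose to reach, as a shift and turn from the pose commanded when the call began, along the tool's axes at that moment; what a row does not reach only later rows make up. A row lasts 1/10 s, in which the tool goes at most 50 mm and 8.59 degrees, less where a joint would pass 70% of its speed; a pose out of reach is approached as far as the arm can. A call with a gripper value outside its range is refused whole. The fingers move at their own pace and stop on an object; "force" is the grip in N (left out, the last holds). Time passes only in rows, so rows that repeat a pose let the fingers close. It gives the time, the measured TCP pose, the force, the opening and the grip force at its end, in the units of the state.
- r.sense(): the state, without advancing time (a new reading comes with each control period).
- r.snapshot(name): name is "side" or "top"; returns a dict with "frame" (480x640x3 uint8, red, green, blue), "fx", "fy", "cx", "cy" (pixels), "camera_from_world" (4x4, takes a point from world to camera coordinates). Camera axes: x right, y up, looking along -z (the intrinsics and any distortion apply to the point x, -y, -z); pixel columns grow to the right and rows downward; lengths in mm; the calibration is good to about 2 mm. A picture is of the moment at which its call begins. There is no depth.
- r.hand_in(): hands the job in; it is judged then, once.
The state is a dict: "time": time; "joint_pos": joint angles; "qd": joint speeds; "joint_efforts": joint torques, N m; "tool_pos": TCP position; "tcp_rot": TCP orientation; "ft_force": force on the tool from outside, world axes, zero at the start; "wrist_torque": the same for the moment, N m; "finger_gap": finger opening in mm; "grip_force": force on a finger pad.
Only numpy, scipy, OpenCV 4.12 (cv2) and the standard library are available. Lean on these libraries where they do the work, as an engineer would, in place of code of your own. Each camera call takes 0.05 s, during which the arm holds its last target. There are 200 camera calls.

## Working session

There is one attempt and no reset: what is moved stays moved. The work goes in short steps, Python scripts to look and compute and a tool call to move; the robot and the scene stay as the last step left them, time stands still between calls to the robot, and variables do not carry over. Pictures are saved under pics/ and viewed, at most 10 in all, crops included, and the job is handed in when it is done.

Besides the shell and the picture viewer there is one more tool, called by a JSON object that holds its "op" and its "data". servo_tool: Moves the arm, as the interface text tells. Its arguments: {"type":"object","properties":{"fingers":{"type":"array","items":{"type":"number"}},"linear":{"type":"array","items":{"type":"array","items":{"type":"number"}}},"rotation":{"type":"array","items":{"type":"array","items":{"type":"number"}}},"force":{"type":"number"}},"required":["fingers","linear","rotation"]}

```bash
mkdir -p pics; python3 - <<'E'
from bench import r
import cv2,numpy as np
for n in("top","side"):
    s=r.snapshot(n); cv2.imwrite(f"pics/{n}0.png",s["frame"][:,:,::-1]); 
    print(n,s["fx"],s["fy"],s["cx"],s["cy"],[k for k in s]); print(np.round(s["camera_from_world"],4).tolist())
print(r.sense())
E
```

```text
top 579.3889501105027 579.3889501105027 322.20897317075475 253.95891607405278 ['frame', 'fx', 'fy', 'cx', 'cy', 'camera_from_world']
[[-0.0182, -0.9998, 0.0027, -18.0893], [0.9968, -0.0179, 0.0774, -451.3165], [-0.0773, 0.0041, 0.997, -1573.1426], [0.0, 0.0, 0.0, 1.0]]
side 533.9397295607816 533.9397295607816 317.6419334088061 241.90782764227515 ['frame', 'fx', 'fy', 'cx', 'cy', 'camera_from_world']
[[-0.7625, -0.6466, -0.0217, 346.6751], [0.3961, -0.493, 0.7746, -196.871], [-0.5115, 0.5821, 0.632, -1276.6231], [0.0, 0.0, 0.0, 1.0]]
{'time': 0.1, 'joint_pos': array([-7.29032055e+01,  7.51132969e+00,  8.53237340e+01,  1.36247118e-03,
        8.72631182e+01, -4.89390064e+00]), 'qd': array([-0.05884074, -0.12187024, -0.08434876,  0.04399142, -0.0210061 ,
       -0.0179489 ]), 'joint_efforts': array([ 7.02482994e-04, -5.70952928e+01, -5.01941264e+01, -1.62229812e-04,
        8.09623481e-03,  2.82994513e-06]), 'tool_pos': array([ 224.55331008, -555.88188541,  249.3369458 ]), 'tcp_rot': array([-1.79902292e+02, -9.73182058e-03,  2.19906206e+01]), 'ft_force': array([-0.28632623,  0.0812082 ,  0.05754456]), 'wrist_torque': array([0.00165595, 0.02041167, 0.00271564]), 'grip_force': 0.0, 'finger_gap': 85.264281524321}
```

View pics/top0.png

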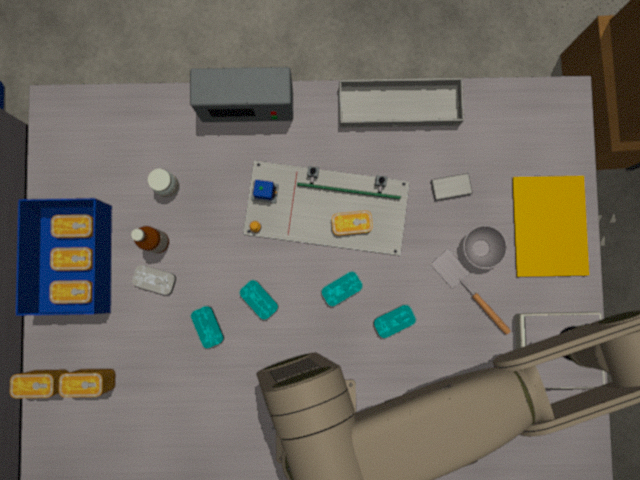

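View pics/side0.png

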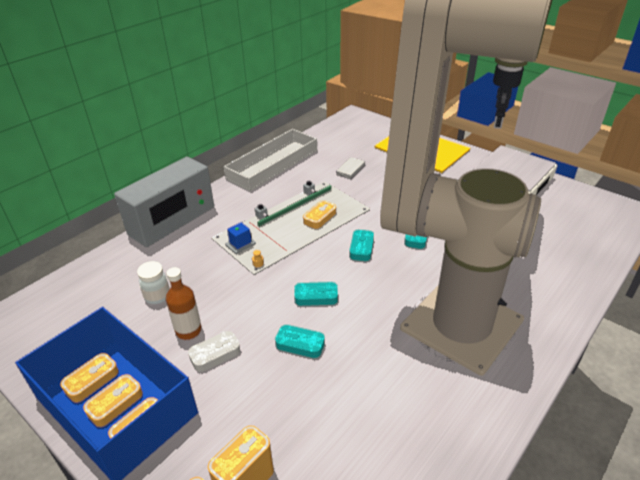

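The top view shows the gold tin at about (351,222), the green bar from (298,184) to (399,196), the red line from (296,172) to (290,235) and the weight at (255,226). The side view shows the same layout, unobstructed.

```bash
cat > h.py <<'E'
from bench import r
import cv2,numpy as np
def ray(s,p,z):
    T=np.array(s["camera_from_world"]);R=T[:3,:3];c=-R.T@T[:3,3]
    p=np.atleast_2d(p).astype(float)
    d=np.c_[(p[:,0]-s["cx"])/s["fx"],-(p[:,1]-s["cy"])/s["fy"],-np.ones(len(p))]@R
    return (c+d*((z-c[2])/d[:,2])[:,None])[:,:2]
def proj(s,P):
    T=np.array(s["camera_from_world"]);q=T[:3,:3]@np.array(P,float)+T[:3,3]
    return np.array([s["cx"]-s["fx"]*q[0]/q[2],s["cy"]+s["fy"]*q[1]/q[2]])
def mask(s,name,box):
    h=cv2.cvtColor(s["frame"],cv2.COLOR_RGB2HSV).astype(int);H,S,V=h[...,0],h[...,1],h[...,2]
    m={"gold":(H>10)&(H<32)&(S>90)&(V>110),"red":((H<8)|(H>170))&(S>60),"green":(H>50)&(H<90)&(S>80)}[name]
    k=np.zeros_like(m);x0,y0,x1,y1=box;k[y0:y1,x0:x1]=1
    m=(m&k).astype(np.uint8)
    n,l,st,_=cv2.connectedComponentsWithStats(m)
    return (l==1+st[1:,4].argmax()).astype(np.uint8) if n>1 and name!="red" else m
def line(P): # centre, dir
    v=cv2.fitLine(P.astype(np.float32),cv2.DIST_HUBER,0,.01,.01).ravel();return v[2:],v[:2]
BOX={"top":dict(gold=(290,195,405,245),red=(283,168,302,240),green=(290,175,405,205)),
     "side":dict(gold=(250,190,345,235),red=(245,215,292,256),green=(250,182,340,226))}
def pts(m): return np.argwhere(m)[:,::-1]
E
python3 - <<'E'
from h import *
for n in("top","side"):
    s=r.snapshot(n);f=s["frame"]
    for c,z in(("red",6),("green",24)):
        p=pts(mask(s,c,BOX[n][c]));w=ray(s,p,z);c0,d=line(w);t=(w-c0)@d
        print(n,c,len(p),c0,np.degrees(np.arctan2(d[1],d[0])),(c0+d*t.min()),(c0+d*t.max()))
    m=mask(s,"gold",BOX[n]["gold"]);cn=max(cv2.findContours(m,0,1)[0],key=cv2.contourArea)
    print(n,"gold",m.sum(),cv2.minAreaRect(ray(s,cn[:,0],30).astype(np.float32)))
    if n=="top":
        v=cv2.resize(f[150:265,235:415],None,fx=4.4,fy=4.4,interpolation=cv2.INTER_CUBIC)
        cv2.imwrite("pics/crop1.png",v[:,:,::-1])
E
```

```text
top red 53 [601.38324  54.26326] -8.604294 [511.84077329  67.81214941] [682.78036167  41.94686236]
top green 261 [ 624.4528 -102.6431] 81.26205 [ 603.19999972 -240.91833744] [645.96696781  37.33239677]
top gold 699 ((534.5388793945312, -108.06144714355469), (60.82374572753906, 110.90882110595703), 5.185776710510254)
side red 18 [609.45154   53.979748] -8.840399 [520.189564    67.86268481] [674.38764542  43.88021884]
side green 278 [623.2716  -88.67415] 81.48986 [ 601.21339933 -236.09070598] [643.78627058  48.42680199]
side gold 528 ((527.468017578125, -95.5721206665039), (74.61980438232422, 129.5828399658203), 5.060944080352783)
```

View pics/crop1.png

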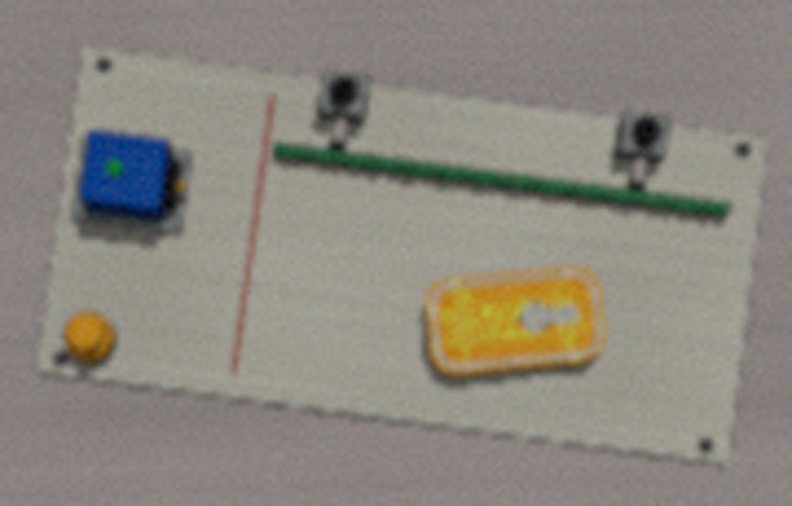

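The crop shows the bar along the top, the red line at crop x≈250 and the tin askew, with its leading end nearer the robot. The plate yaw is about −8.65°.

{"op": "servo_tool", "data": {"fingers": [0.04,0.04,0.04,0.04,0.04,0.04,0.04,0.04,0.04,0.04], "linear": [[0.02,-0.017,0],[0.06,-0.05,0],[0.1,-0.083,0],[0.14,-0.117,0],[0.18,-0.15,0],[0.22,-0.183,0],[0.26,-0.217,0],[0.3,-0.25,0],[0.34,-0.283,0],[0.36,-0.3,0]], "rotation": [[0,0,3],[0,0,6],[0,0,9],[0,0,12],[0,0,15],[0,0,18],[0,0,21],[0,0,24],[0,0,27],[0,0,30.6]], "force": 20}}

```text
time: 1.2
tool_pos: [446.9, -141.0, 250.4]
tcp_rot: [-180.0, -0.0, -8.7]
ft_force: [0.9, 0.1, -0.7]
finger_gap: 39.9
grip_force: 0.0
```

{"op": "servo_tool", "data": {"fingers": [0.04,0.04,0.04,0.04,0.04,0.04,0.04,0.04,0.04,0.04], "linear": [[0.007,-0.023,0.02],[0.015,-0.0457,0.05],[0.015,-0.0457,0.08],[0.015,-0.0457,0.11],[0.015,-0.0457,0.14],[0.015,-0.0457,0.165],[0.015,-0.0457,0.185],[0.015,-0.0457,0.195],[0.015,-0.0457,0.2],[0.015,-0.0457,0.2]], "rotation": [[0,0,0],[0,0,0],[0,0,0],[0,0,0],[0,0,0],[0,0,0],[0,0,0],[0,0,0],[0,0,0],[0,0,0]]}}

```text
time: 2.2
tool_pos: [467.8, -100.4, 50.3]
tcp_rot: [-180.0, 0.0, -8.6]
ft_force: [0.2, -0.0, 0.7]
finger_gap: 39.9
grip_force: 0.0
```

```bash
python3 - <<'E'
from h import *
print(r.sense()["tool_pos"],r.sense()["ft_force"])
s=r.snapshot("side");cv2.imwrite("pics/s2.png",cv2.resize(s["frame"][150:290,200:400],None,fx=4,fy=4,interpolation=2)[:,:,::-1])
E
```

```text
[ 467.80925195 -100.42090655   50.25606112] [ 0.1773363  -0.02383161  0.73542783]
```

View pics/s2.png

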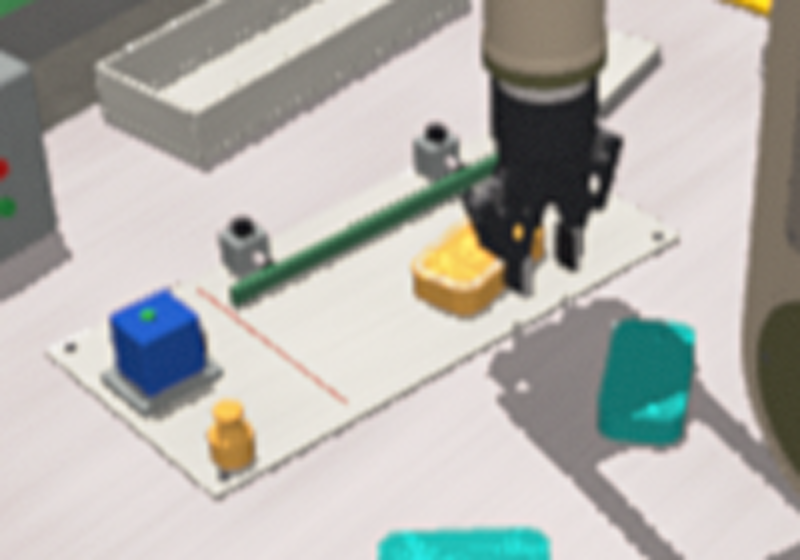

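The side view shows the two fingers at (520,275) and (570,250), just robot-side of the tin and clear of it.

{"op": "servo_tool", "data": {"fingers": [0.04,0.04,0.04,0.04,0.04,0.04], "linear": [[0,0,0.004],[0,0,0.008],[0,0,0.012],[0,0,0.015],[0,0,0.018],[0,0,0.018]], "rotation": [[0,0,0],[0,0,0],[0,0,0],[0,0,0],[0,0,0],[0,0,0]]}}

```text
time: 2.85
tool_pos: [467.4, -100.3, 31.7]
tcp_rot: [-180.0, 0.1, -8.6]
ft_force: [-0.3, -0.2, -0.3]
finger_gap: 40.1
grip_force: 0.0
```

{"op": "servo_tool", "data": {"fingers": [0.04,0.04,0.04,0.04,0.04,0.04,0.04,0.04,0.04,0.04], "linear": [[0.004,0,0],[0.008,0,0],[0.012,0,0],[0.015,0,0],[0.018,0,0],[0.021,0,0],[0.024,0,0],[0.027,0,0],[0.03,0,0],[0.033,0,0]], "rotation": [[0,0,0],[0,0,0],[0,0,0],[0,0,0],[0,0,0],[0,0,0],[0,0,0],[0,0,0],[0,0,0],[0,0,0]]}}

```text
time: 3.85
tool_pos: [500.6, -105.4, 32.2]
tcp_rot: [-180.0, 0.0, -8.6]
ft_force: [-0.3, -0.4, -0.1]
finger_gap: 39.9
grip_force: 0.2
```

{"op": "servo_tool", "data": {"fingers": [0.04,0.04,0.04,0.04,0.04,0.04,0.04,0.04,0.04,0.04], "linear": [[0.003,0,0],[0.006,0,0],[0.009,0,0],[0.012,0,0],[0.015,0,0],[0.018,0,0],[0.021,0,0],[0.024,0,0],[0.026,0,0],[0.026,0,0]], "rotation": [[0,0,0],[0,0,0],[0,0,0],[0,0,0],[0,0,0],[0,0,0],[0,0,0],[0,0,0],[0,0,0],[0,0,0]]}}

```text
time: 4.85
tool_pos: [526.6, -109.4, 32.4]
tcp_rot: [180.0, -0.0, -8.6]
ft_force: [-0.5, 0.9, 0.5]
finger_gap: 40.2
grip_force: 0.0
```

```bash
cat > m.py <<'E'
from h import *
a=np.radians(-8.65);X=np.array([np.cos(a),np.sin(a)]);Y=np.array([-X[1],X[0]])
q=r.sense();print("tcp s",q["tool_pos"][:2]@X,q["tool_pos"][:2]@Y,q["tool_pos"][2],"F",q["ft_force"][:2]@X,q["ft_force"][:2]@Y)
import sys
for n in("top","side"):
    s=r.snapshot(n)
    B=list(BOX[n]["gold"])
    if n=="top":B=[285,185,405,245]
    else: B=[225,190,345,245]
    g=pts(mask(s,"red",BOX[n]["red"]));w=ray(s,g,6);print(n,"red y",np.median(w@Y),len(g))
    gr=pts(mask(s,"green",BOX[n]["green"]));w=ray(s,gr,24);print(n,"bar x pct",np.percentile(w@X,[2,50,98]))
    m=mask(s,"gold",B);p=pts(m)
    cn=max(cv2.findContours(m,0,1)[0],key=cv2.contourArea)
    w=ray(s,cn[:,0],30);print(n,"tin",m.sum(),cv2.minAreaRect(w.astype(np.float32)),"x",(w@X).min(),(w@X).max(),"y",(w@Y).min(),(w@Y).max())
    if len(sys.argv)>1:cv2.imwrite(f"pics/{n}{sys.argv[1]}.png",cv2.resize(s["frame"][150:270,220:420],None,fx=4,fy=4,interpolation=2)[:,:,::-1])
E
python3 m.py a
```

```text
tcp s 537.0183818422286 -28.918120702605254 32.40190421776215 F -0.6469377199822118 0.7921420991314224
top red y 143.91978154286588 59
top bar x pct [629.50792323 632.91457775 636.78426442]
top tin 4 ((587.0072631835938, -77.75830841064453), (2.455246925354004, 6.18726921081543), 62.505802154541016) x 588.7007031690298 594.5563327822823 y 9.249893786824488 11.968560995460814
side red y 145.09597320106937 9
side bar x pct [622.38341835 629.90957701 639.28684539]
side tin 209 ((569.3741455078125, -75.0788345336914), (44.37801742553711, 94.58436584472656), 53.006736755371094) x 528.6668439128767 613.4674436330267 y -18.086516205834492 38.787026336310554
```

View pics/topa.png

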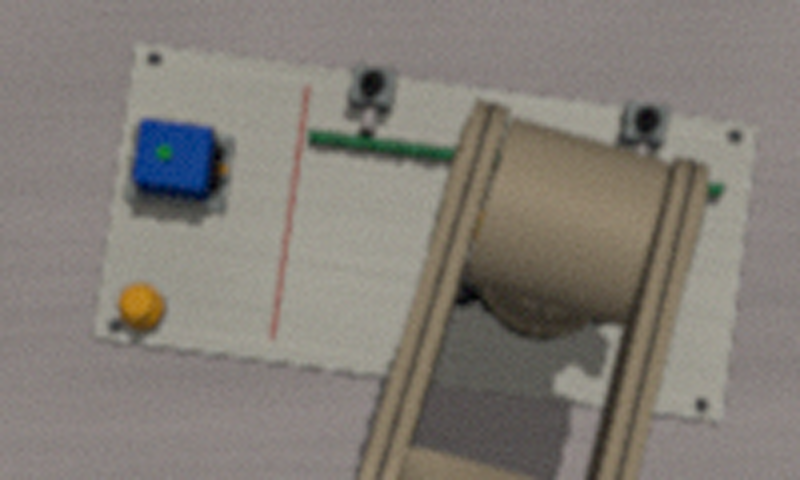

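The arm hides the tin from the top camera, so I'll go on by force.

{"op": "servo_tool", "data": {"fingers": [0.04,0.04,0.04,0.04,0.04,0.04,0.04,0.04,0.04], "linear": [[0.002,0,0],[0.004,0,0],[0.006,0,0],[0.008,0,0],[0.01,0,0],[0.012,0,0],[0.014,0,0],[0.016,0,0],[0.016,0,0]], "rotation": [[0,0,0],[0,0,0],[0,0,0],[0,0,0],[0,0,0],[0,0,0],[0,0,0],[0,0,0],[0,0,0]]}}

```text
time: 5.85
tool_pos: [542.4, -111.7, 32.4]
tcp_rot: [180.0, -0.0, -8.6]
ft_force: [-0.5, -0.6, 0.4]
finger_gap: 40.1
grip_force: 0.0
```

{"op": "servo_tool", "data": {"fingers": [0.04,0.04,0.04,0.04], "linear": [[0.001,0,0],[0.002,0,0],[0.003,0,0],[0.003,0,0]], "rotation": [[0,0,0],[0,0,0],[0,0,0],[0,0,0]]}}

```text
time: 6.25
tool_pos: [545.1, -112.2, 32.3]
tcp_rot: [180.0, -0.0, -8.6]
ft_force: [-0.2, 0.5, -0.3]
finger_gap: 39.9
grip_force: 0.0
```

{"op": "servo_tool", "data": {"fingers": [0.04,0.04,0.04,0.04], "linear": [[0.001,0,0],[0.002,0,0],[0.002,0,0],[0.002,0,0]], "rotation": [[0,0,0],[0,0,0],[0,0,0],[0,0,0]]}}

```text
time: 6.65
tool_pos: [547.1, -112.4, 32.3]
tcp_rot: [-180.0, -0.0, -8.6]
ft_force: [-0.5, 0.2, -0.8]
finger_gap: 39.9
grip_force: 0.0
```

{"op": "servo_tool", "data": {"fingers": [0.04,0.04,0.04,0.04], "linear": [[0.001,0,0],[0.002,0,0],[0.002,0,0],[0.002,0,0]], "rotation": [[0,0,0],[0,0,0],[0,0,0],[0,0,0]]}}

```text
time: 7.05
tool_pos: [549.0, -112.7, 32.3]
tcp_rot: [180.0, -0.0, -8.6]
ft_force: [-0.1, -0.5, 0.5]
finger_gap: 39.8
grip_force: 0.0
```

{"op": "servo_tool", "data": {"fingers": [0.04,0.04,0.04,0.04], "linear": [[0.001,0,0],[0.002,0,0],[0.002,0,0],[0.002,0,0]], "rotation": [[0,0,0],[0,0,0],[0,0,0],[0,0,0]]}}

```text
time: 7.45
tool_pos: [550.2, -112.9, 32.2]
tcp_rot: [-180.0, 0.1, -8.6]
ft_force: [-5.3, 1.6, 4.3]
finger_gap: 40.0
grip_force: 2.7
```

{"op": "servo_tool", "data": {"fingers": [0.04,0.04,0.04,0.04], "linear": [[0.001,0,0],[0.002,0,0],[0.002,0,0],[0.002,0,0]], "rotation": [[0,0,0],[0,0,0],[0,0,0],[0,0,0]]}}

```text
time: 7.85
tool_pos: [551.3, -113.0, 32.1]
tcp_rot: [-180.0, 0.2, -8.6]
ft_force: [-11.1, 2.0, 8.4]
finger_gap: 40.2
grip_force: 5.3
```

```bash
python3 m.py b
```

```text
tcp s 562.00063965035 -28.843365554323025 32.10447451552287 F -11.270785197788204 0.3371639886835758
top red y 143.92924256094992 55
top bar x pct [632.02437293 635.3159971  639.61250939]Traceback (most recent call last):
  File "m.py", line 13, in <module>
    cn=max(cv2.findContours(m,0,1)[0],key=cv2.contourArea)
ValueError: max() iterable argument is empty
```

{"op": "servo_tool", "data": {"fingers": [0.04,0.04,0.04,0.04,0.04,0.04,0.04,0.04,0.04,0.04], "linear": [[-0.001,0,0],[-0.0015,0,0],[-0.002,0,0],[-0.003,0,0],[-0.005,0,0],[-0.008,0,0],[-0.014,0,0],[-0.02,0,0],[-0.02,0,-0.03],[-0.02,0,-0.05]], "rotation": [[0,0,0],[0,0,0],[0,0,0],[0,0,0],[0,0,0],[0,0,0],[0,0,0],[0,0,0],[0,0,0],[0,0,0]]}}

```text
time: 8.9
tool_pos: [532.4, -110.2, 83.1]
tcp_rot: [-180.0, 0.0, -8.6]
ft_force: [1.2, -0.3, 0.4]
finger_gap: 39.8
grip_force: 0.0
```

{"op": "servo_tool", "data": {"fingers": [0.0,0.0,0.0,0.0,0.0,0.0,0.0,0.0,0.0,0.0], "linear": [[-0.02,0.02,-0.04],[-0.03,0.05,-0.06],[-0.04,0.08,-0.06],[-0.04,0.11,-0.06],[-0.04,0.14,-0.06],[-0.04,0.17,-0.06],[-0.04,0.2,-0.06],[-0.04,0.22,-0.06],[-0.04,0.23,-0.06],[-0.04,0.23,-0.06]], "rotation": [[0,0,0],[0,0,0],[0,0,0],[0,0,0],[0,0,0],[0,0,0],[0,0,0],[0,0,0],[0,0,0],[0,0,0]]}}

```text
time: 9.9
tool_pos: [458.6, -332.4, 142.2]
tcp_rot: [180.0, 0.0, -8.7]
ft_force: [0.2, -0.5, 0.0]
finger_gap: -0.0
grip_force: 0.0
```

```bash
python3 m.py c
```

```text
tcp s 503.4096758439826 -259.69139744799264 142.24781543884143 F 0.2835127290610556 -0.4130025982132884
top red y 143.9245120519079 54
top bar x pct [629.93656104 633.36420656 637.00436708]
top tin 707 ((588.4873046875, -123.30915832519531), (109.21746063232422, 62.09291458129883), 81.30213165283203) x 569.2892910017052 631.4182319335985 y -87.99999628064985 21.20873005348914
side red y 145.10692343242403 20
side bar x pct [622.70873857 630.8405689  639.34620259]
side tin 540 ((581.8863525390625, -114.28108215332031), (129.29917907714844, 85.29851531982422), 82.22909545898438) x 549.6758758154338 635.8140303511389 y -89.72000772592453 38.99762652741971
```

View pics/topc.png

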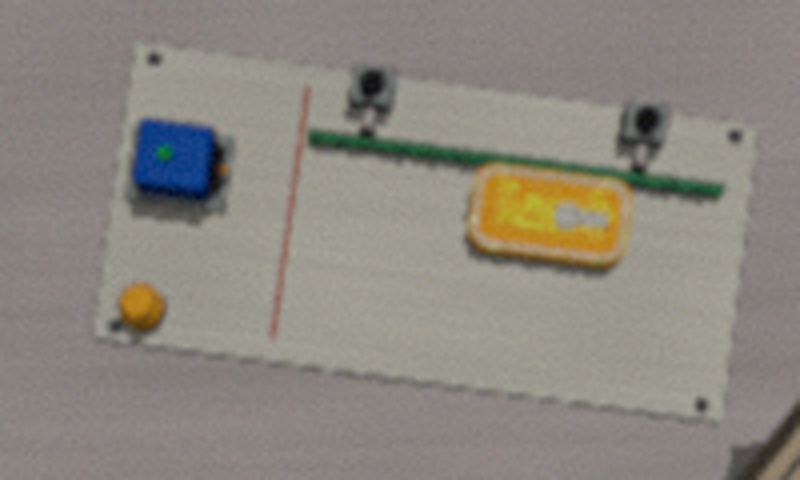

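The top view shows the tin lying flush along the bar, leading end at crop x≈470, with about 122 mm to go to the line. I'll go behind it with closed fingers.

{"op": "servo_tool", "data": {"fingers": [0,0,0,0,0,0,0,0,0,0], "linear": [[0.03,-0.02,0],[0.06,-0.05,0],[0.0945,-0.08,0],[0.0945,-0.11,0.02],[0.0945,-0.1345,0.04],[0.0945,-0.1345,0.07],[0.0945,-0.1345,0.085],[0.0945,-0.1345,0.095],[0.0945,-0.1345,0.1],[0.0945,-0.1345,0.1]], "rotation": [[0,0,0],[0,0,0],[0,0,0],[0,0,0],[0,0,0],[0,0,0],[0,0,0],[0,0,0],[0,0,0],[0,0,0]]}}

```text
time: 11.0
tool_pos: [572.6, -213.3, 42.4]
tcp_rot: [180.0, 0.0, -8.6]
ft_force: [-0.1, 0.2, 0.2]
finger_gap: -0.0
grip_force: 0.0
```

{"op": "servo_tool", "data": {"fingers": [0,0,0,0,0,0], "linear": [[0,0,0.002],[0,0,0.004],[0,0,0.006],[0,0,0.008],[0,0,0.008],[0,0,0.008]], "rotation": [[0,0,0],[0,0,0],[0,0,0],[0,0,0],[0,0,0],[0,0,0]]}}

```text
time: 11.6
tool_pos: [572.6, -212.9, 34.2]
tcp_rot: [-180.0, 0.0, -8.6]
ft_force: [0.0, -0.6, 0.3]
finger_gap: -0.1
grip_force: 0.0
```

```bash
python3 m.py d 2>&1 | head -1; python3 -c "
from h import *
s=r.snapshot('side');cv2.imwrite('pics/s4.png',cv2.resize(s['frame'][160:270,230:390],None,fx=5,fy=5,interpolation=2)[:,:,::-1])"
```

```text
tcp s 598.1171637247455 -124.32122170611099 34.232874008061785 F 0.1216293176540267 -0.6034582382498656
```

View pics/s4.png

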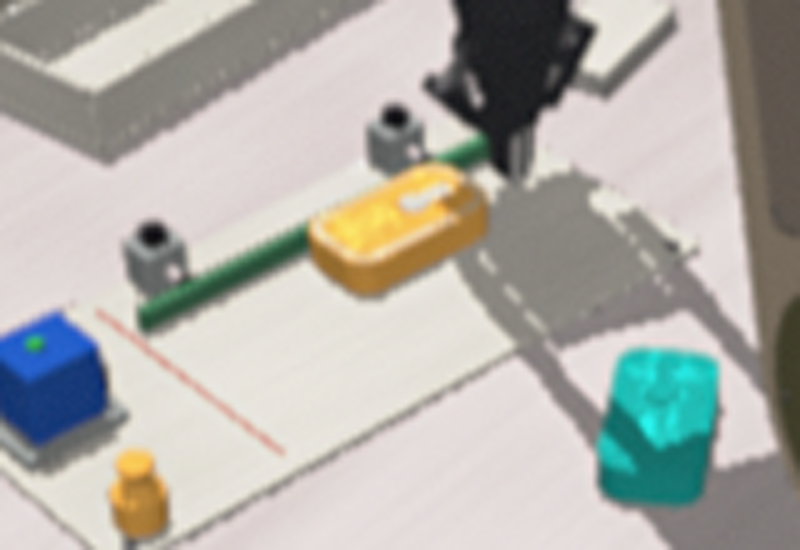

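The side view shows the closed fingers just behind the tin at (515,175), clear of the bar. Pushing along it.

{"op": "servo_tool", "data": {"fingers": [0,0,0,0,0,0,0,0,0,0], "linear": [[0,-0.004,0],[0,-0.008,0],[0,-0.011,0],[0,-0.014,0],[0,-0.017,0],[0,-0.02,0],[0,-0.024,0],[0,-0.028,0],[0,-0.032,0],[0,-0.036,0]], "rotation": [[0,0,0],[0,0,0],[0,0,0],[0,0,0],[0,0,0],[0,0,0],[0,0,0],[0,0,0],[0,0,0],[0,0,0]]}}

```text
time: 12.75
tool_pos: [578.1, -177.0, 34.3]
tcp_rot: [180.0, 0.0, -8.6]
ft_force: [-0.7, -0.5, 1.0]
finger_gap: 0.1
grip_force: 0.5
```

{"op": "servo_tool", "data": {"fingers": [0,0,0,0,0,0,0,0,0,0], "linear": [[0,-0.004,0],[0,-0.008,0],[0,-0.012,0],[0,-0.016,0],[0,-0.02,0],[0,-0.024,0],[0,-0.028,0],[0,-0.032,0],[0,-0.036,0],[0,-0.04,0]], "rotation": [[0,0,0],[0,0,0],[0,0,0],[0,0,0],[0,0,0],[0,0,0],[0,0,0],[0,0,0],[0,0,0],[0,0,0]]}}

```text
time: 13.75
tool_pos: [584.1, -137.4, 34.3]
tcp_rot: [-180.0, 0.0, -8.6]
ft_force: [0.3, -0.4, 0.6]
finger_gap: 0.1
grip_force: 0.5
```

{"op": "servo_tool", "data": {"fingers": [0,0,0,0,0,0,0,0,0,0], "linear": [[0,-0.004,0],[0,-0.008,0],[0,-0.012,0],[0,-0.016,0],[0,-0.02,0],[0,-0.024,0],[0,-0.027,0],[0,-0.029,0],[0,-0.03,0],[0,-0.03,0]], "rotation": [[0,0,0],[0,0,0],[0,0,0],[0,0,0],[0,0,0],[0,0,0],[0,0,0],[0,0,0],[0,0,0],[0,0,0]]}}

```text
time: 14.75
tool_pos: [588.6, -107.9, 34.3]
tcp_rot: [-180.0, -0.0, -8.6]
ft_force: [0.2, 0.2, -0.5]
finger_gap: -0.2
grip_force: 0.0
```

```bash
sed -i 's/    w=ray(s,cn\[:,0\],30)/    if m.sum()<50: continue\n&/;s/^    cn=max.*//' m.py; sed -i 's/^    w=ray(s,cn/    cn=max(cv2.findContours(m,0,1)[0],key=cv2.contourArea)\n&/' m.py; python3 m.py e
```

```text
tcp s 598.1460833465051 -18.144594360335642 34.29449279081704 F 0.11554429379126027 0.24130865189553394
top red y 143.92924256094992 49
top bar x pct [629.68136564 633.78365427 637.15843964]
top tin 286 ((606.2791748046875, -8.815364837646484), (43.80442428588867, 61.989845275878906), 79.43547821044922) x 569.3560928212236 631.2877755827153 y 59.86337969137346 104.76088492427742
side red y 144.96011451893457 13
side bar x pct [623.10428326 629.64036316 637.84502926]
side tin 567 ((591.787841796875, -32.14128875732422), (127.85816192626953, 80.52595520019531), 81.03939819335938) x 549.7024645769518 630.391466719106 y -6.87347606395077 121.26530016500934
```

{"op": "servo_tool", "data": {"fingers": [0,0,0,0,0,0,0,0,0,0], "linear": [[0,-0.003,0],[0,-0.007,0],[0,-0.011,0],[0,-0.015,0],[0,-0.019,0],[0,-0.023,0],[0,-0.026,0],[0,-0.029,0],[0,-0.031,0],[0,-0.032,0]], "rotation": [[0,0,0],[0,0,0],[0,0,0],[0,0,0],[0,0,0],[0,0,0],[0,0,0],[0,0,0],[0,0,0],[0,0,0]]}}

```text
time: 15.85
tool_pos: [593.4, -76.3, 34.3]
tcp_rot: [-180.0, 0.0, -8.6]
ft_force: [-0.6, -0.9, -0.2]
finger_gap: 0.2
grip_force: 0.3
```

```bash
cat > f.py <<'E'
# front edge: profiles along Y sampled across the front's middle, averaged; both views
from h import *
a=np.radians(-8.65);X=np.array([np.cos(a),np.sin(a)]);Y=np.array([-X[1],X[0]])
q=r.sense();print("tcp s",q["tool_pos"][:2]@X,q["tool_pos"][:2]@Y)
def prof(f,s,xs,ys,z):
    P=[[proj(s,np.r_[x*X+y*Y,z]) for y in ys] for x in xs]
    P=np.array(P,np.float32);return cv2.remap(f,P[...,0].copy(),P[...,1].copy(),cv2.INTER_LINEAR).astype(float).mean(0)
def cross(ys,v): # half-level crossing
    lo,hi=np.median(v[-15:]),np.percentile(v[:15*3],80);t=(lo+hi)/2;i=np.where(v>t)[0].max()
    return ys[i]+(v[i]-t)/(v[i]-v[i+1])*(ys[1]-ys[0])
for n in("top","side"):
    fs=[];
    for _ in range(3):
        s=r.snapshot(n);fs.append(s["frame"].astype(np.float32))
    f=np.mean(fs,0)
    yl=np.arange(130,158,.25)
    v=prof(f,s,np.arange(538,566,2),yl,6);e=v[:,0]-v[:,1:].mean(1);e-=np.median(e);e[e<e.max()*.3]=0
    L=(e*yl).sum()/e.sum()
    v=prof(f,s,np.arange(590,612,2),np.arange(115,160,.25),30 if n=="top" else 6);sat=v.max(1)-v.min(1)
    F=cross(np.arange(115,160,.25),sat)
    print(n,"line",L,"front",F,"gap",L-F); print(np.round(sat[::8]).astype(int).tolist())
E
python3 f.py; python3 m.py g
```

```text
tcp s 598.0720281848102 13.853802091429202
top line 144.23021878825114 front 130.37083297109046 gap 13.859385817160671
[135, 135, 139, 141, 146, 147, 135, 105, 69, 56, 56, 46, 35, 38, 36, 26, 16, 13, 12, 12, 13, 13, 12]
side line 144.88337164740827 front 135.4312560024706 gap 9.452115644937663
[103, 108, 114, 116, 116, 114, 111, 109, 105, 91, 69, 46, 35, 38, 47, 49, 39, 24, 14, 10, 10, 10, 10]
tcp s 598.1009151595952 13.593479588070753 34.29885953844081 F -0.030616775844423783 -0.1353716710968951
top red y 143.96180169097696 52
top bar x pct [629.15410079 632.75724453 636.98256483]
top tin 234 ((611.1704711914062, 25.28115463256836), (36.57229232788086, 61.9765625), 80.50498962402344) x 569.3783779072534 631.3225501001416 y 98.35021601106304 135.41277579704567
side red y 144.93331540871014 11
side bar x pct [621.73471489 629.7322362  640.47153836]
side tin 579 ((596.6414794921875, -0.12677001953125), (125.19940948486328, 83.00636291503906), 79.55115509033203) x 549.7024645769518 632.5146530407316 y 26.357984629230014 152.3591675275133
```

{"op": "servo_tool", "data": {"fingers": [0,0,0,0,0,0,0,0,0,0], "linear": [[0,0.002,0],[0,0.01,0],[0,0.03,-0.01],[0,0.06,-0.04],[-0.03,0.1,-0.06],[-0.06,0.14,-0.06],[-0.08,0.17,-0.06],[-0.09,0.2,-0.06],[-0.09,0.21,-0.06],[-0.09,0.21,-0.06]], "rotation": [[0,0,0],[0,0,0],[0,0,0],[0,0,0],[0,0,0],[0,0,0],[0,0,0],[0,0,0],[0,0,0],[0,0,0]]}}

```text
time: 17.25
tool_pos: [472.6, -272.3, 94.6]
tcp_rot: [180.0, -0.0, -8.8]
ft_force: [0.7, 0.3, 0.8]
finger_gap: 0.4
grip_force: 0.0
```

```bash
cat > f2.py <<'E'
# clean view: distance-from-plate-colour along Y; both ends of tin -> centre
from h import *
import sys
from f import prof,X,Y
q=r.sense();print("tcp s",q["tool_pos"][:2]@X,q["tool_pos"][:2]@Y)
f=0
for _ in range(8): s=r.snapshot("top");f=f+s["frame"].astype(np.float32)/8
ys=np.arange(-20,175,.25)
v=prof(f,s,np.arange(588,612,2),ys,30)
sat=v.max(1)-v.min(1)
lab=["sat","R","G","B"]
for nm,u in zip(lab,[sat,v[:,0],v[:,1],v[:,2]]): print(nm,"rear",[(float(y),int(a)) for y,a in zip(ys[::8],u[::8]) if c0-64<y<c0-46] if (c0:=float(sys.argv[1])) is not None else 0,"front",[(float(y),int(a)) for y,a in zip(ys[::8],u[::8]) if c0+44<y<c0+66])
i=np.where(sat>75)[0]
j,k=i[0],i[-1];R=ys[j]-.25*(sat[j]-75)/(sat[j]-sat[j-1]);F=ys[k]+.25*(sat[k]-75)/(sat[k]-sat[k+1])
yl=np.arange(136,152,.25);w=prof(f,s,np.arange(530,568,2),yl,6);e=w[:,0]-w[:,1:].mean(1);e-=np.median(e);e[e<e.max()*.3]=0
print("rear",R,"front",F,"len",F-R,"centre",(F+R)/2,"front est",(F+R)/2+55,"line",(e*yl).sum()/e.sum())
m=mask(s,"gold",(270,180,405,245));cn=max(cv2.findContours(m,0,1)[0],key=cv2.contourArea);w=ray(s,cn[:,0],30)@Y
print("mask",w.min(),w.max(),w.mean(),(w.min()+w.max())/2+55)
cv2.imwrite(f"pics/top{sys.argv[2]}.png",cv2.resize(f[150:270,220:420].astype(np.uint8),None,fx=4,fy=4,interpolation=2)[:,:,::-1])
E
python3 - <<'E'
s=open('f.py').read();i=s.index('q=r.sense');j=s.index('def prof');k=s.index('def cross')
open('f.py','w').write(s[:i]+s[j:k])
E
python3 f2.py 81 h
```

```text
tcp s 508.1580488785824 -198.1378777996537
sat rear [(18.0, 12), (20.0, 11), (22.0, 12), (24.0, 21), (26.0, 42), (28.0, 57), (30.0, 52), (32.0, 61), (34.0, 91)] front [(126.0, 144), (128.0, 123), (130.0, 86), (132.0, 59), (134.0, 56), (136.0, 51), (138.0, 39), (140.0, 35), (142.0, 38), (144.0, 31), (146.0, 20)]
R rear [(18.0, 158), (20.0, 158), (22.0, 158), (24.0, 160), (26.0, 165), (28.0, 167), (30.0, 166), (32.0, 169), (34.0, 176)] front [(126.0, 181), (128.0, 180), (130.0, 174), (132.0, 167), (134.0, 163), (136.0, 157), (138.0, 152), (140.0, 147), (142.0, 145), (144.0, 148), (146.0, 152)]
G rear [(18.0, 156), (20.0, 156), (22.0, 156), (24.0, 154), (26.0, 151), (28.0, 150), (30.0, 149), (32.0, 146), (34.0, 141)] front [(126.0, 138), (128.0, 138), (130.0, 141), (132.0, 144), (134.0, 143), (136.0, 139), (138.0, 137), (140.0, 125), (142.0, 115), (144.0, 125), (146.0, 141)]
B rear [(18.0, 146), (20.0, 146), (22.0, 145), (24.0, 138), (26.0, 122), (28.0, 110), (30.0, 114), (32.0, 108), (34.0, 85)] front [(126.0, 37), (128.0, 56), (130.0, 87), (132.0, 107), (134.0, 106), (136.0, 105), (138.0, 113), (140.0, 111), (142.0, 106), (144.0, 116), (146.0, 131)]
rear 33.02980854750138 front 130.65638785292933 len 97.62657930542795 centre 81.84309820021535 front est 136.84309820021537 line 144.18467246523846
mask 27.193308774814028 135.41277579704567 72.4991955997936 136.30304228592985
```

View pics/toph.png

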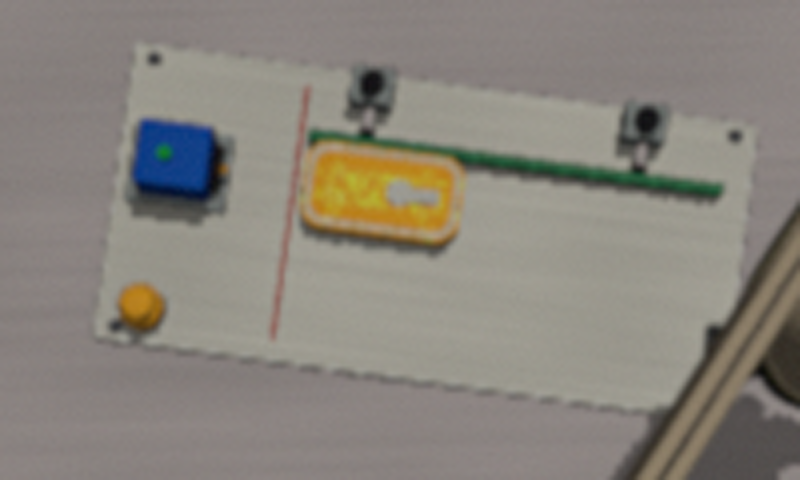

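The top view shows the tin on the bar with its leading end about 8 mm short of the line (end at crop x≈303). Next is the final push of about 8.2 mm, done slowly.

{"op": "servo_tool", "data": {"fingers": [0,0,0,0,0,0,0,0,0,0], "linear": [[0.03,-0.02,0],[0.06,-0.05,0],[0.09,-0.08,0],[0.09,-0.11,0],[0.09,-0.14,0.01],[0.09,-0.165,0.03],[0.09,-0.18,0.045],[0.09,-0.185,0.055],[0.09,-0.185,0.06],[0.09,-0.19,0.06]], "rotation": [[0,0,0],[0,0,0],[0,0,0],[0,0,0],[0,0,0],[0,0,0],[0,0,0],[0,0,0],[0,0,0],[0,0,0]]}}

```text
time: 18.65
tool_pos: [589.8, -97.3, 33.5]
tcp_rot: [180.0, 0.1, -8.7]
ft_force: [-1.0, -0.2, -0.1]
finger_gap: -0.0
grip_force: 0.0
```

{"op": "servo_tool", "data": {"fingers": [0,0,0,0,0,0,0,0,0,0], "linear": [[0,-0.006,0],[0,-0.012,0],[0,-0.016,0],[0,-0.019,0],[0,-0.0205,0],[0,-0.022,0],[0,-0.0235,0],[0,-0.0245,0],[0,-0.0255,0],[0,-0.0255,0]], "rotation": [[0,0,0],[0,0,0],[0,0,0],[0,0,0],[0,0,0],[0,0,0],[0,0,0],[0,0,0],[0,0,0],[0,0,0]]}}

```text
time: 19.65
tool_pos: [594.2, -70.9, 34.3]
tcp_rot: [-180.0, 0.0, -8.6]
ft_force: [0.1, -1.0, 0.3]
finger_gap: -0.1
grip_force: 0.3
```

```bash
python3 m.py k
```

```text
tcp s 598.0774571891078 19.255329425865938 34.27085903333421 F 0.29890542495567374 -0.9755474464159821
top red y 143.8824212328164 38
top bar x pct [629.16025771 632.67438332 636.91659342]
top tin 238 ((612.6254272460938, 33.07807922363281), (36.60257339477539, 61.992958068847656), 79.8176498413086) x 569.3783779072534 631.3225501001416 y 106.14454877872781 143.1177051747639
side red y 144.7730498845761 17
side bar x pct [621.66964779 629.76276046 640.59384481]
side tin 589 ((599.66015625, 5.1290130615234375), (126.8979721069336, 84.71101379394531), 81.32649993896484) x 549.7024645769518 634.4275199846588 y 31.80305492905344 158.70749983306928
```

{"op": "servo_tool", "data": {"fingers": [0,0,0,0,0], "linear": [[0,-0.001,0],[0,-0.0016,0],[0,-0.0022,0],[0,-0.0022,0],[0,-0.0022,0]], "rotation": [[0,0,0],[0,0,0],[0,0,0],[0,0,0],[0,0,0]]}}

```text
time: 20.25
tool_pos: [594.4, -68.7, 34.2]
tcp_rot: [-180.0, 0.0, -8.6]
ft_force: [0.5, -1.0, -0.7]
finger_gap: 0.0
grip_force: 0.0
```

{"op": "servo_tool", "data": {"fingers": [0,0,0,0,0,0,0,0,0,0], "linear": [[0,0.002,0],[0,0.01,0],[0,0.03,-0.01],[0,0.06,-0.04],[-0.03,0.1,-0.06],[-0.06,0.14,-0.06],[-0.08,0.17,-0.06],[-0.09,0.2,-0.06],[-0.09,0.21,-0.06],[-0.09,0.21,-0.06]], "rotation": [[0,0,0],[0,0,0],[0,0,0],[0,0,0],[0,0,0],[0,0,0],[0,0,0],[0,0,0],[0,0,0],[0,0,0]]}}

```text
time: 21.25
tool_pos: [473.8, -264.7, 94.6]
tcp_rot: [180.0, -0.0, -8.8]
ft_force: [-0.6, 0.4, 0.4]
finger_gap: 0.3
grip_force: 0.0
```

```bash
python3 f2.py 89 n | grep -v '^[RG] '; python3 - <<'E'
from f import *
for n,z in(("side",6),("side",30)):
    f=0
    for _ in range(4): s=r.snapshot(n);f=f+s["frame"].astype(np.float32)/4
    yl=np.arange(120,166,.5);v=prof(f,s,np.arange(594,608,2),yl,z);u=v.max(1)-v.min(1)
    print(n,z,[(float(a),int(b)) for a,b in zip(yl[::4],u[::4])])
cv2.imwrite("pics/sn.png",cv2.resize(f[180:255,215:315].astype(np.uint8),None,fx=8,fy=8,interpolation=2)[:,:,::-1])
E
```

```text
tcp s 508.185052174412 -190.39755608639297
sat rear [(26.0, 12), (28.0, 11), (30.0, 14), (32.0, 28), (34.0, 50), (36.0, 58), (38.0, 51), (40.0, 64), (42.0, 96)] front [(134.0, 138), (136.0, 113), (138.0, 76), (140.0, 59), (142.0, 60), (144.0, 53), (146.0, 33), (148.0, 18), (150.0, 12), (152.0, 11), (154.0, 12)]
B rear [(26.0, 145), (28.0, 146), (30.0, 143), (32.0, 132), (34.0, 116), (36.0, 111), (38.0, 119), (40.0, 109), (42.0, 83)] front [(134.0, 42), (136.0, 64), (138.0, 95), (140.0, 109), (142.0, 105), (144.0, 109), (146.0, 125), (148.0, 138), (150.0, 143), (152.0, 143), (154.0, 142)]
rear 40.757967174784405 front 138.1118340657897 len 97.35386689100531 centre 89.43490062028705 front est 144.43490062028707 line 144.17550935577452
mask 34.63095776414339 143.94657198717724 86.6352199703737 144.28876487566032
side 6 [(120.0, 103), (122.0, 105), (124.0, 108), (126.0, 111), (128.0, 112), (130.0, 112), (132.0, 112), (134.0, 110), (136.0, 109), (138.0, 107), (140.0, 99), (142.0, 82), (144.0, 58), (146.0, 36), (148.0, 22), (150.0, 16), (152.0, 11), (154.0, 9), (156.0, 10), (158.0, 10), (160.0, 10), (162.0, 10), (164.0, 11)]
side 30 [(120.0, 154), (122.0, 155), (124.0, 155), (126.0, 156), (128.0, 156), (130.0, 155), (132.0, 154), (134.0, 145), (136.0, 126), (138.0, 101), (140.0, 84), (142.0, 84), (144.0, 94), (146.0, 105), (148.0, 108), (150.0, 105), (152.0, 99), (154.0, 91), (156.0, 80), (158.0, 70), (160.0, 60), (162.0, 49), (164.0, 35)]
```

View pics/sn.png

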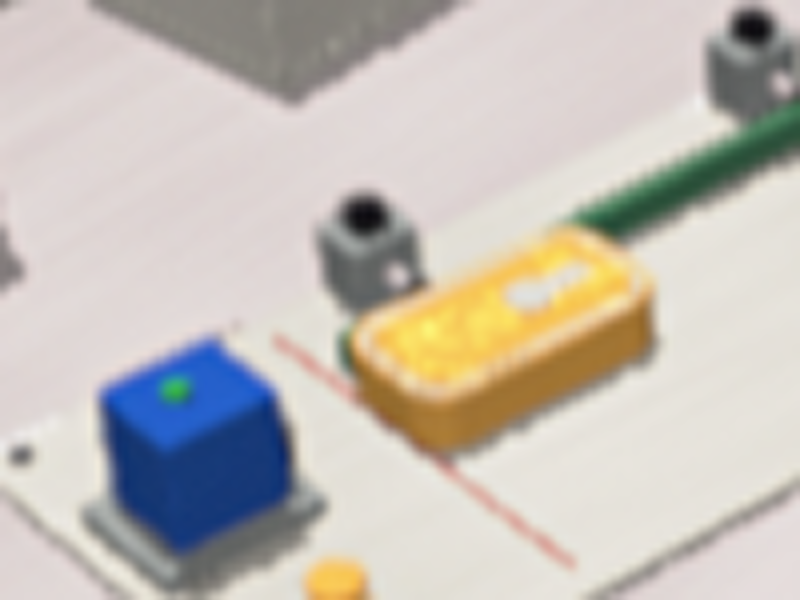

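The side view shows the front end face just on the red line at about (400,430). Line at about 144.1 against front at about 144.2 in the top view. Now the final press at the tin's middle.

{"op": "servo_tool", "data": {"fingers": [0.04,0.04,0.04,0.04,0.04,0.04,0.04,0.04,0.04,0.04], "linear": [[0,-0.02,0],[0,-0.055,0],[0,-0.095,0],[0,-0.135,0],[0,-0.175,0],[0,-0.215,0],[0.005,-0.245,0],[0.01,-0.265,0],[0.01,-0.2777,0],[0.01,-0.2777,0.01]], "rotation": [[0,0,0],[0,0,0],[0,0,0],[0,0,0],[0,0,0],[0,0,0],[0,0,0],[0,0,0],[0,0,0],[0,0,0]]}}

```text
time: 23.05
tool_pos: [526.8, 11.1, 85.4]
tcp_rot: [-180.0, -0.2, -8.5]
ft_force: [1.0, 0.3, -0.2]
finger_gap: 40.1
grip_force: 0.0
```

{"op": "servo_tool", "data": {"fingers": [0.04,0.04,0.04,0.04,0.04,0.04,0.04,0.04,0.04,0.04], "linear": [[0,0,0.01],[0,0,0.025],[0,0,0.037],[0,0,0.045],[0,0,0.049],[0,0,0.0515],[0.01,0,0.0515],[0.02,0,0.0515],[0.028,0,0.0515],[0.028,0,0.0515]], "rotation": [[0,0,0],[0,0,0],[0,0,0],[0,0,0],[0,0,0],[0,0,0],[0,0,0],[0,0,0],[0,0,0],[0,0,0]]}}

```text
time: 24.05
tool_pos: [555.2, 5.6, 33.6]
tcp_rot: [-180.0, -0.1, -8.6]
ft_force: [-0.3, 0.5, -0.2]
finger_gap: 40.3
grip_force: 0.0
```

```bash
python3 m.py p
```

```text
tcp s 548.0766229982765 89.02669353098501 33.62710095540305 F -0.42037554161565777 0.45021541422955114
top red y 143.95707118193494 16
top bar x pct [629.21089496 632.63947253 636.37416519]
side red y 144.7279491681324 14
side bar x pct [621.63623245 629.85373827 638.95730552]
side tin 247 ((607.2613525390625, 43.500179290771484), (48.01066589355469, 90.62381744384766), 70.5770263671875) x 549.7279882299189 634.4275199846588 y 103.19839848721742 160.67460197978323
```

{"op": "servo_tool", "data": {"fingers": [0.04,0.04,0.04,0.04,0.04,0.04,0.04,0.04], "linear": [[0.002,0,0],[0.004,0,0],[0.006,0,0],[0.008,0,0],[0.009,0,0],[0.01,0,0],[0.01,0,0],[0.01,0,0]], "rotation": [[0,0,0],[0,0,0],[0,0,0],[0,0,0],[0,0,0],[0,0,0],[0,0,0],[0,0,0]]}}

```text
time: 24.95
tool_pos: [563.0, 4.4, 32.7]
tcp_rot: [-180.0, 0.0, -8.6]
ft_force: [-0.3, -0.2, -0.2]
finger_gap: 40.2
grip_force: 0.0
```

{"op": "servo_tool", "data": {"fingers": [0.04,0.04,0.04], "linear": [[0.001,0,0],[0.001,0,0],[0.001,0,0]], "rotation": [[0,0,0],[0,0,0],[0,0,0]]}}

```text
time: 25.25
tool_pos: [564.1, 4.2, 32.8]
tcp_rot: [-180.0, -0.0, -8.6]
ft_force: [-0.5, -0.2, -0.7]
finger_gap: 39.9
grip_force: 0.0
```

{"op": "servo_tool", "data": {"fingers": [0.04,0.04,0.04], "linear": [[0.001,0,0],[0.001,0,0],[0.001,0,0]], "rotation": [[0,0,0],[0,0,0],[0,0,0]]}}

```text
time: 25.55
tool_pos: [565.1, 4.1, 32.8]
tcp_rot: [-180.0, -0.0, -8.6]
ft_force: [0.7, 0.3, 0.5]
finger_gap: 39.7
grip_force: 0.0
```

{"op": "servo_tool", "data": {"fingers": [0.04,0.04,0.04], "linear": [[0.001,0,0],[0.001,0,0],[0.001,0,0]], "rotation": [[0,0,0],[0,0,0],[0,0,0]]}}

```text
time: 25.85
tool_pos: [566.1, 3.9, 32.8]
tcp_rot: [180.0, 0.0, -8.6]
ft_force: [0.5, 0.0, -0.3]
finger_gap: 40.3
grip_force: 0.0
```

{"op": "servo_tool", "data": {"fingers": [0.04,0.04,0.04], "linear": [[0.001,0,0],[0.001,0,0],[0.001,0,0]], "rotation": [[0,0,0],[0,0,0],[0,0,0]]}}

```text
time: 26.15
tool_pos: [567.0, 3.8, 32.7]
tcp_rot: [180.0, 0.0, -8.6]
ft_force: [-2.3, 0.3, 1.1]
finger_gap: 40.4
grip_force: 0.4
```

{"op": "servo_tool", "data": {"fingers": [0.04,0.04,0.04], "linear": [[0.001,0,-0.0002],[0.001,0,-0.0002],[0.001,0,-0.0002]], "rotation": [[0,0,0],[0,0,0],[0,0,0]]}}

```text
time: 26.45
tool_pos: [567.6, 3.7, 32.7]
tcp_rot: [180.0, 0.1, -8.6]
ft_force: [-3.0, -0.2, 0.3]
finger_gap: 40.2
grip_force: 1.5
```

{"op": "servo_tool", "data": {"fingers": [0.04,0.04,0.04], "linear": [[0.001,0,-0.0001],[0.001,0,-0.0001],[0.001,0,-0.0001]], "rotation": [[0,0,0],[0,0,0],[0,0,0]]}}

```text
time: 26.75
tool_pos: [568.5, 3.5, 32.7]
tcp_rot: [180.0, 0.1, -8.6]
ft_force: [-5.5, 0.6, 0.0]
finger_gap: 40.0
grip_force: 2.6
```

{"op": "servo_tool", "data": {"fingers": [0.04,0.04,0.04], "linear": [[0.0005,0,0],[0.0005,0,0],[0.0005,0,0]], "rotation": [[0,0,0],[0,0,0],[0,0,0]]}}

```text
time: 27.05
tool_pos: [568.8, 3.5, 32.7]
tcp_rot: [180.0, 0.1, -8.6]
ft_force: [-6.4, 0.0, 1.9]
finger_gap: 40.1
grip_force: 3.1
```

```bash
python3 m.py q
```

```text
tcp s 561.7710086826191 89.0113105790285 32.72567642858276 F -6.295271764891578 -0.919507030055739
top red y 144.18564828959825 14
top bar x pct [631.28969554 634.77795828 639.07299552]
side red y 145.09597320106937 13
side bar x pct [623.70193353 631.96737106 642.49823986]
side tin 227 ((606.2929077148438, 44.6341438293457), (47.76179885864258, 83.17092895507812), 76.83696746826172) x 551.6589128630237 632.5840494209418 y 108.37717738432261 160.67460197978323
```

{"op": "servo_tool", "data": {"fingers": [0.04,0.04,0.04,0.04], "linear": [[0.0005,0,0],[0.0005,0,0],[0.0005,0,0],[0.0005,0,0]], "rotation": [[0,0,0],[0,0,0],[0,0,0],[0,0,0]]}}

```text
time: 27.55
tool_pos: [569.0, 3.5, 32.7]
tcp_rot: [180.0, 0.1, -8.6]
ft_force: [-7.4, 0.1, 2.7]
finger_gap: 39.9
grip_force: 3.8
```

{"op": "servo_tool", "data": {"fingers": [0.04,0.04,0.04,0.04,0.04,0.04,0.04,0.04,0.04,0.04], "linear": [[-0.001,0,0],[-0.002,0,0],[-0.003,0,0],[-0.004,0,0],[-0.006,0,0],[-0.01,0,0],[-0.02,0,0],[-0.03,0,0],[-0.04,0,-0.02],[-0.05,0,-0.06]], "rotation": [[0,0,0],[0,0,0],[0,0,0],[0,0,0],[0,0,0],[0,0,0],[0,0,0],[0,0,0],[0,0,0],[0,0,0]]}}

```text
time: 28.55
tool_pos: [516.2, 11.3, 89.9]
tcp_rot: [180.0, 0.4, -8.6]
ft_force: [0.7, -0.2, 0.2]
finger_gap: 40.4
grip_force: 0.0
```

{"op": "servo_tool", "data": {"fingers": [0.04,0.04,0.04,0.04,0.04,0.04,0.04,0.04,0.04,0.04], "linear": [[0,0.02,0],[0,0.055,0],[0,0.095,0],[0,0.135,0],[0,0.175,0],[0,0.215,0],[0,0.245,0],[0,0.265,0],[0,0.275,0],[0,0.275,0]], "rotation": [[0,0,0],[0,0,0],[0,0,0],[0,0,0],[0,0,0],[0,0,0],[0,0,0],[0,0,0],[0,0,0],[0,0,0]]}}

```text
time: 29.55
tool_pos: [478.9, -261.6, 93.1]
tcp_rot: [180.0, 0.0, -8.7]
ft_force: [-0.5, -0.1, -0.4]
finger_gap: 40.0
grip_force: 0.0
```

```bash
python3 f2.py 89 z | grep -v '^[RG] '; python3 m.py y | tail -6; python3 - <<'E'
from f import *
f=0
for _ in range(4): s=r.snapshot("side");f=f+s["frame"].astype(np.float32)/4
yl=np.arange(136,152,.5);v=prof(f,s,np.arange(594,608,2),yl,6);u=v.max(1)-v.min(1)
print([(float(a),int(b)) for a,b in zip(yl[::4],u[::4])])
E
```

```text
tcp s 512.7508955669955 -186.60677935797537
sat rear [(26.0, 12), (28.0, 11), (30.0, 14), (32.0, 26), (34.0, 48), (36.0, 58), (38.0, 53), (40.0, 66), (42.0, 97)] front [(134.0, 139), (136.0, 115), (138.0, 80), (140.0, 62), (142.0, 63), (144.0, 55), (146.0, 34), (148.0, 18), (150.0, 12), (152.0, 11), (154.0, 12)]
B rear [(26.0, 145), (28.0, 146), (30.0, 143), (32.0, 132), (34.0, 115), (36.0, 108), (38.0, 115), (40.0, 106), (42.0, 81)] front [(134.0, 42), (136.0, 63), (138.0, 93), (140.0, 106), (142.0, 103), (144.0, 109), (146.0, 125), (148.0, 138), (150.0, 142), (152.0, 143), (154.0, 142)]
rear 40.606193962762504 front 138.32961056637683 len 97.72341660361433 centre 89.46790226456966 front est 144.46790226456966 line 144.17401819689456
mask 35.345421107599364 143.87443941881116 87.99296938826093 144.60993026320526
top red y 144.2281294430602 35
top bar x pct [629.46192656 633.00579574 636.44410905]
top tin 707 ((607.024658203125, -1.5539474487304688), (108.5608139038086, 62.25422286987305), 81.7771224975586) x 569.3560928212236 631.6530704955048 y 35.345421107599364 143.94657198717724
side red y 144.6512943450081 13
side bar x pct [621.97049659 629.85373827 638.47899082]
side tin 572 ((601.0792846679688, 7.021369934082031), (126.65138244628906, 86.51225280761719), 81.33057403564453) x 549.9237752315021 636.4459611439402 y 34.01141538466815 160.67460197978323
[(136.0, 109), (138.0, 107), (140.0, 100), (142.0, 83), (144.0, 58), (146.0, 36), (148.0, 23), (150.0, 16)]
```

The press barely moved the tin along the bar. Its end is within about 0.5 mm of the line, it is flush on the bar, and the arm is clear, so I'm handing in.

```bash
python3 -c "
from bench import r
print(r.hand_in())"
```

```text
the job is handed in; nothing more can be done
None
```

I handed the job in after about 30 s of robot time: the tin lies flush on the bar with its end within about 1 mm of the red line by the cameras, pressed there at about 7 N, and the arm is clear; the hand-in gave no verdict.

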